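# Scoop loose splice connectors back into their compartments of a rotary parts store

## Task

Return the loose lever connectors from the two bays of the sorting fence to the rotary parts store, each kind (three levers, two levers) into the compartment that already holds its kind; their contacts must stay clean for testing, so never touch them with the gripper, use the scoop. For each kind, turn the store's knob until its compartment fills the window in the cover, push the scoop under the connectors against the fence's back bar, lift them clear and tip every one in through the window. Finish with the empty scoop lying flat inside a bay of the fence and the drum turned so that its blank sector closes the window, and leave the heat sink and tape roll where they are.

Things in the scene. Friction and masses are not known exactly. Their poses are not given: they have to be found in the camera images.
- store: rotary parts store, fixed: grey round base plate 236 mm across, 8 mm thick, on which a grey drum turns under a fixed clear cover (234 mm across, underside 60 mm, top 64 mm above the worktop, on thin posts). Origin: middle of the base's underside, on the drum's axis; the cover's one opening, the window, looks to the store's -x
- window (a point): middle of the window, at the height of the cover's top, 62 mm from the axis towards the store's -x. The window is a wedge cut from the cover: from the axis out to the rim, 38 degrees to either side of the store's -x, open at the rim
- drum (a joint): turn of the drum, rad, counter-clockwise from above positive, stops at -3.4 and 3.4; friction (0.06 N m) holds it where it is left. At 0 the blank sector fills the window: store shut. At +1.571 the window shows the compartment x<0, y>0 (in the frame of point drum_hub), at -1.571 that of x>0, y<0, at +3.142 or -3.142 that of x>0, y>0
- drum_hub (a point): on the drum's axis at its underside, 10 mm above the worktop; turns with the drum. Dividers along its x and y axes part the drum (radius 102 mm, rim 46 mm high, dividers 44 mm, floor 4 mm thick) into four sectors: the blank one (x<0, y<0) has a flat aluminium top, the other three are open compartments with stock. At drum = 0 its x axis points 45 degrees clockwise of the store's x
- knob_grip (a point): middle of the drum's black knob, on the axis, 90 mm above the worktop; turns with the drum. An upright bar 46 mm long, 14 mm thick, top 104 mm above the worktop, on a collar 48 mm across whose top is 74 mm above the worktop; the bar's length lies 45 degrees counter-clockwise (from above) of this point's x axis
- fence: sorting fence screwed to the worktop: a back bar and three side bars, aluminium, 12 mm wide, 24 mm high, round two bays, each 82 mm wide and 105 mm deep, floored by the worktop. Origin: at worktop height in the middle of the back bar's inner face; the bays' middle lines lie at y = +47 and -47 mm; they reach from x = 0 to -105 mm and are open at the -x end. Bars and scoop are smooth
- scoop: flat aluminium scoop, 190 g: pan 90 mm long (x from -40, back wall 24 mm high, to +50, sharp nose), 70 mm wide; side walls 20 mm high, from the back to 26 mm behind the nose. The foremost 26 mm is a wedge rising from 0 at the nose to the floor's 2.5 mm. Origin on its underside; +x points to the nose, z up
- scoop_grip (a point): middle of the scoop's black grip, 16 mm wide and thick, 85 mm long, in the scoop's frame at x = -92, y = 0, z = 60 mm; the handle rises backwards from the back wall at 40 degrees to the ground, up to x = -128, z = 90 mm
- tri_1: loose lever splice connector with three orange levers side by side on top, grey block 20 x 18 x 11 mm (the levers lie above 9 mm), 12 g, origin at the middle of its underside, its length along its x; one of 2 to 4 such in one bay of the fence (None if not there this time)
- tri_2: loose lever splice connector with three orange levers side by side on top, grey block 20 x 18 x 11 mm (the levers lie above 9 mm), 12 g, origin at the middle of its underside, its length along its x; one of 2 to 4 such in one bay of the fence (None if not there this time)
- tri_3: loose lever splice connector with three orange levers side by side on top, grey block 20 x 18 x 11 mm (the levers lie above 9 mm), 12 g, origin at the middle of its underside, its length along its x; one of 2 to 4 such in one bay of the fence (None if not there this time)
- tri_4: loose lever splice connector with three orange levers side by side on top, grey block 20 x 18 x 11 mm (the levers lie above 9 mm), 12 g, origin at the middle of its underside, its length along its x; one of 2 to 4 such in one bay of the fence (None if not there this time)
- duo_1: loose lever splice connector with two orange levers side by side on top, grey block 20 x 13 x 11 mm (the levers lie above 9 mm), 12 g, origin at the middle of its underside, its length along its x; one of 2 to 4 such in one bay of the fence (None if not there this time)
- duo_2: loose lever splice connector with two orange levers side by side on top, grey block 20 x 13 x 11 mm (the levers lie above 9 mm), 12 g, origin at the middle of its underside, its length along its x; one of 2 to 4 such in one bay of the fence (None if not there this time)
- duo_3: loose lever splice connector with two orange levers side by side on top, grey block 20 x 13 x 11 mm (the levers lie above 9 mm), 12 g, origin at the middle of its underside, its length along its x; one of 2 to 4 such in one bay of the fence (None if not there this time)
- duo_4: loose lever splice connector with two orange levers side by side on top, grey block 20 x 13 x 11 mm (the levers lie above 9 mm), 12 g, origin at the middle of its underside, its length along its x; one of 2 to 4 such in one bay of the fence (None if not there this time)
- stock_tri_a: stock in the drum: a lever splice connector with three levers, 20 x 18 x 11 mm, origin at the middle of its underside; both of these lie in one compartment
- stock_tri_b: stock in the drum: a lever splice connector with three levers, 20 x 18 x 11 mm, origin at the middle of its underside; both of these lie in one compartment
- stock_duo_a: stock in the drum: a lever splice connector with two levers, 20 x 13 x 11 mm, origin at the middle of its underside; both of these lie in one compartment
- stock_duo_b: stock in the drum: a lever splice connector with two levers, 20 x 13 x 11 mm, origin at the middle of its underside; both of these lie in one compartment
- stock_bolt_a: stock in the drum: hexagon bolt, 13 mm head, 33 mm long, at first standing on its head (origin there); both bolts share a compartment
- stock_bolt_b: stock in the drum: hexagon bolt, 13 mm head, 33 mm long, at first standing on its head (origin there); both bolts share a compartment
- heatsink: bystander: black finned heat sink 50 x 100 x 28 mm, loose
- tape: bystander: roll of black tape, 57 mm across, 19 mm high, loose

How it is judged:
By the outcome, as a careful person would: the job done as asked, in the order asked, and still so for the second after the job is handed in, with the robot touching nothing.
Of tri_1, tri_2, tri_3, tri_4 only 2 to 4 are there at a start; the rules pass over those that are not, and their reading is None.
Of duo_1, duo_2, duo_3, duo_4 only 2 to 4 are there at a start; the rules pass over those that are not, and their reading is None.
At some moment in a run one of tri_1, tri_2, tri_3, tri_4, duo_1, duo_2, duo_3, duo_4, scoop may be knocked a few centimetres aside while the robot is not near it.
Once in a run the grip may slacken for a moment while it holds something.
It also fails if it takes over 210 s, if anything falls off the work surface, if the arm or the gripper's body presses on something with over 40 N, if the wrist force passes 120 N, or if a joint passes its speed limit or range.

## Robot

A 6-joint arm with a two-finger parallel gripper is mounted at the origin on the work surface; the furniture and walls round the work are solid. World frame = base frame: x ahead of the robot, y to its left, z up, the work surface at z = 0. Lengths are in m, angles in rad, forces in N, time in s.
With the tool pointing down it reaches from about 0.275 to 0.825 m from the base axis. Payload 4.9 kg.
Tool frame: the origin (TCP) lies on the centre line of the jaws, within the pads' length; the fingertips stand 11 mm ahead of it and the grasp point (between the pads) lies 8 mm behind it; z points along the fingers, y is the line along which they close (so a half turn about z gives the same grasp; the last joint's range is limited). The gripper opens to 85 mm and grips with 20 to 120 N. Pads are 22 mm wide; open, the fingers measure 114 mm over their backs; the gripper's body (76 mm by 85 mm) begins 54 mm behind the grasp point. The pads swing forward as they close: fully open they stand 13 mm farther back than shut.
Start: joints at [-1.405, 0.326, -0.193, 1.052, 0, 1.437], TCP at [0.162, -0.525, 0.242] pointing down, gripper open.
Joint ranges: [-2.65, 2.65], [-0.97, 1.79], [-1.3, 1.35], [-1.93, 2.1], [-1.47, 1.37], [-3.14, 3.14]. Speed limits (rad/s): [2.57, 2.57, 3.14, 3.14, 3.14, 3.14].

## Interface

Orientations are given as a unit quaternion [w, x, y, z].
In Python, from cell import * gives the robot as it stands. Calls block until the motion is done:
- move_pose(position, orientation): joint-space move of the TCP to a pose.
- move_linear(position, speed=0.15, rotation=None, until_force=None): straight line of the TCP; rotation=None keeps the orientation; speed is the mean speed in m/s. With until_force (N) it stops when the force on the tool has changed by that much, and returns True; else False.
- goto_joints(angles): joint-space move.
- set_gripper(opening, grasp_force=None): opening from 0.0 (shut) to 1.0 (fully open); grasp_force is the grip in N (None keeps the last); returns when the fingers have stopped.
- wait(seconds).
- solve_ik(position, orientation): joint angles nearest the present ones, or None.
- camera(name): name is "scene" or "top" or "wrist"; returns (picture, depth): 384x512x3 uint8, red, green, blue; 384x512 float32, m along the optical axis (not along the pixel's ray), 0 where there is no reading.
- calibration(name): a dict with "mtx" (3x3 intrinsics, pixels), "k1" (the pictures are not rectified: a ray, as slopes to the right and down, at radius r is drawn at 1 + k1 r^2 times it, then the intrinsics apply), "extrinsics" (4x4, takes a point from world to camera coordinates); the wrist camera has in their place "hand_eye" (4x4, takes a point from camera to tool coordinates, whose origin is the TCP and whose axes are the flange's). Camera axes: x right, y down, z forward; pixel columns grow to the right and rows downward; lengths in m; the calibration is good to about 2 mm. A picture is of the moment at which its call begins: read the wrist's pose just before it. calibration takes no time and is no camera call.
A pose or a line that the arm cannot do raises PlanningError and nothing moves.
- close_job(): hands the job in; it is judged then, once.
Trained networks look in the newest picture that a camera, given by its name, has taken for a name from the list of things; names that differ only in an ending like _2 or _b are one class to them, and where a whole thing is asked for, a point or a joint stands for the part that bears it (a point fixed in the world has none). Each returns a list of dicts, best first, with "p" (0 to 1); they miss things now and then, are a little off and sometimes report something else, mostly with a low value. They report only what shows in the picture. A call takes as long as a camera call.
- boxes_of(camera, thing): "location" ([x, y, z] in m, in world coordinates, good to about 4 mm: the middle of the surface that is visible of it).
- mark_of(camera, thing): "location" ([x, y, z] in m, in world coordinates, good to about 4 mm: a listed point, or the origin of a listed thing).
Readings, each from a call of its own:
- get_clock(): time.
- get_joint_positions(): joint angles.
- get_joint_vel(): joint speeds.
- get_joint_efforts(): joint torques, N m.
- get_position(): TCP position.
- get_tool_rot(): TCP orientation.
- get_ft_force(): force on the tool from outside, world axes, zero at the start.
- get_moment(): the same for the moment, N m.
- get_gripper_width(): opening from 0.0 (shut) to 1.0 (fully open).
- get_finger_force(): force on a finger pad.
Only numpy, scipy, OpenCV 4.12 (cv2) and the standard library are available. Lean on these libraries where they do the work, as an engineer would, in place of code of your own. Each camera call takes 0.05 s, during which the arm holds its last target. There are 200 camera calls.

## Working session

There is one attempt and no reset: what is moved stays moved. The work goes in short steps, each a Python script; the robot and the scene stay as the last script left them, time stands still between calls to the robot, and variables do not carry over. Pictures are saved under pics/ and viewed, at most 17 in all, crops included, and the job is handed in when it is done.

```bash
mkdir -p pics; ls; python3 - <<'E'
from cell import *
import cv2,numpy as np
for c in ("scene","top"):
    p,d=camera(c); cv2.imwrite(f"pics/{c}0.png",cv2.resize(p[:,:,::-1],(800,600)))
    k=calibration(c); print(c,np.round(k["extrinsics"],3).tolist(),k["mtx"].tolist(),k["k1"])
    for t in ["store","window","drum","drum_hub","knob_grip","fence","scoop","scoop_grip","tri_1","duo_1","stock_tri_a","stock_duo_a","stock_bolt_a","heatsink","tape"]:
        try: print(t,[(np.round(r["location"],3).tolist(),round(r["p"],2)) for r in mark_of(c,t)][:6])
        except Exception as e: print(t,e)
print(calibration("wrist"),get_clock(),get_tool_rot())
E
```

```text
cell.py
pics
scene [[0.61, -0.792, -0.021, -0.436], [-0.466, -0.337, -0.818, 0.211], [0.641, 0.508, -0.575, 0.859], [0.0, 0.0, 0.0, 1.0]] [[362.7675638021704, 0.0, 249.73565589420238], [0.0, 362.7675638021704, 190.46351582222943], [0.0, 0.0, 1.0]] -0.062285863503487165
store [([0.449, -0.438, 0.002], 0.76)]
window [([0.387, -0.427, 0.061], 0.55)]
drum it knows: drum_hub, duo, fence, heatsink, knob_grip, scoop, scoop_grip, stock_bolt, stock_duo, stock_tri, store, tape, tri, window
drum_hub [([0.377, -0.24, 0.056], 0.71), ([0.449, 0.072, -0.002], 0.65), ([0.552, -0.214, 0.001], 0.23)]
knob_grip [([0.452, -0.435, 0.089], 0.87)]
fence [([0.448, 0.073, -0.0], 0.75), ([0.396, 0.002, 0.0], 0.35), ([0.379, -0.236, 0.06], 0.22)]
scoop [([0.419, -0.16, -0.004], 0.85)]
scoop_grip [([0.376, -0.239, 0.06], 0.59)]
tri_1 [([0.468, 0.037, 0.006], 0.52), ([0.488, -0.021, -0.002], 0.38)]
duo_1 [([0.372, 0.064, 0.0], 0.51), ([0.398, 0.005, 0.001], 0.47)]
stock_tri_a []
stock_duo_a [([0.398, 0.001, 0.0], 0.6)]
stock_bolt_a [([0.449, 0.073, -0.001], 0.41)]
heatsink [([0.55, -0.216, 0.003], 0.61)]
tape [(
[... 1031 characters left out ...]
-0.001], 0.97), ([0.47, 0.035, 0.001], 0.17)]
tape [([0.296, -0.289, -0.002], 0.54)]
{'mtx': array([[268.43720121,   0.        , 260.09714614],
       [  0.        , 268.43720121, 191.60927534],
       [  0.        ,   0.        ,   1.        ]]), 'k1': -0.022678117326925033, 'hand_eye': array([[-1.05411691e-03, -9.51907851e-01, -3.06382657e-01,
         7.87429536e-02],
       [ 9.99999279e-01, -1.17969536e-03,  2.24703051e-04,
        -5.80817952e-04],
       [-5.75334796e-04, -3.06382199e-01,  9.51908408e-01,
        -1.32494901e-01],
       [ 0.00000000e+00,  0.00000000e+00,  0.00000000e+00,
         1.00000000e+00]])} 1.5 [-3.40633651e-06  9.88784235e-01  1.49351053e-01 -1.08189472e-05]
```

View pics/top0.png

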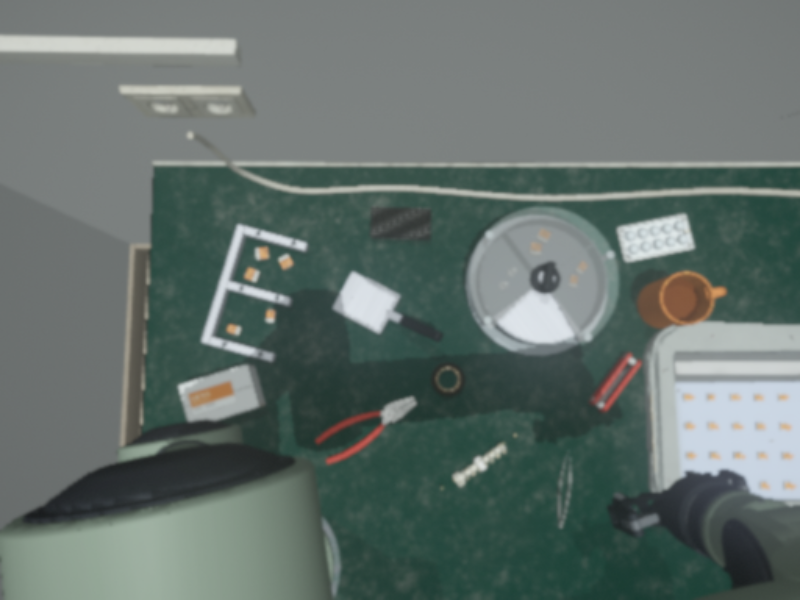

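View pics/scene0.png

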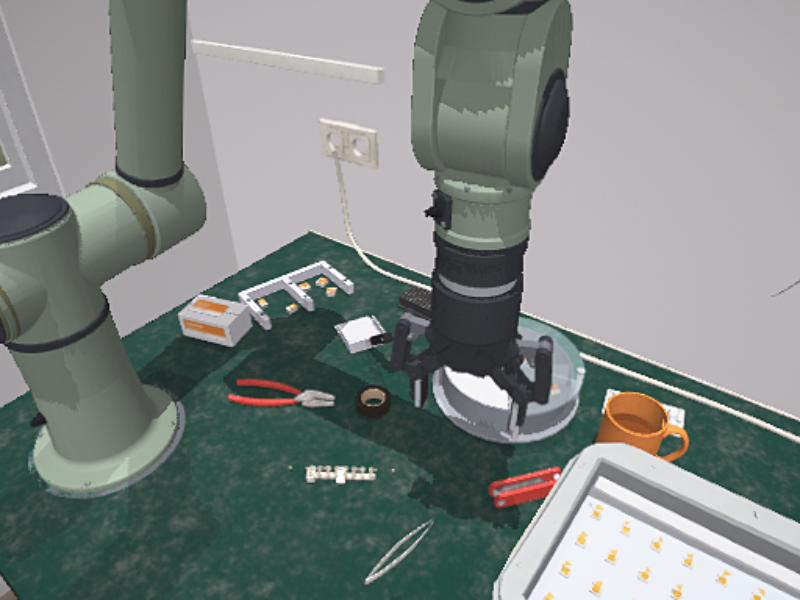

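```bash
cat > h.py <<'E'
from cell import *
import numpy as np, cv2
from scipy.spatial.transform import Rotation as R
def q(r): x=r.as_quat(); return [x[3],x[0],x[1],x[2]]
def rot(w): return R.from_quat([w[1],w[2],w[3],w[0]])
def down(yaw): return R.from_euler('z',yaw)*R.from_euler('x',np.pi)   # tool x along yaw, z down
def wrist():
    T=np.eye(4); T[:3,:3]=rot(get_tool_rot()).as_matrix(); T[:3,3]=get_position()
    p,d=camera("wrist"); return p,d,T@calibration("wrist")["hand_eye"]
def topix(name,P,C=None):
    k=calibration(name); E=k["extrinsics"] if C is None else np.linalg.inv(C)
    c=np.atleast_2d(P)@E[:3,:3].T+E[:3,3]; s=c[:,:2]/c[:,2:]; s=s*(1+k["k1"]*(s**2).sum(1,keepdims=True))
    return s@k["mtx"][:2,:2].T+k["mtx"][:2,2]
def cloud(name,d,C=None):
    k=calibration(name); W=np.linalg.inv(k["extrinsics"]) if C is None else C
    v,u=np.mgrid[:384,:512]; s=np.stack([(u-k["mtx"][0,2])/k["mtx"][0,0],(v-k["mtx"][1,2])/k["mtx"][1,1]],-1); s0=s
    for _ in range(3): s=s0/(1+k["k1"]*(s**2).sum(-1,keepdims=True))
    P=np.dstack([s*d[...,None],d])@W[:3,:3].T+W[:3,3]; P[d==0]=np.nan; return P
def marks(c,*ts):
    for t in ts: print(c,t,[(np.round(r["location"],3).tolist(),round(r["p"],2)) for r in mark_of(c,t)][:6])
E
python3 - <<'E'
from h import *
move_pose([0.37,-0.43,0.30],q(down(0)))
p,d,C=wrist(); cv2.imwrite("pics/w1.png",cv2.resize(p[:,:,::-1],(800,600),interpolation=cv2.INTER_CUBIC))
marks("wrist","store","window","drum_hub","knob_grip","stock_tri_a","stock_duo_a","stock_bolt_a")
np.savez("w1",p=p,d=d,C=C)
move_pose([0.40,0.0,0.32],q(down(0)))
p,d,C=wrist(); cv2.imwrite("pics/w2.png",cv2.resize(p[:,:,::-1],(800,600),interpolation=cv2.INTER_CUBIC))
marks("wrist","fence","tri_1","duo_1","scoop","scoop_grip")
np.savez("w2",p=p,d=d,C=C)
print(get_clock(),get_joint_positions())
E
```

```text
wrist store [([0.452, -0.44, 0.002], 0.97)]
wrist window [([0.388, -0.425, 0.062], 0.9)]
wrist drum_hub [([0.553, -0.213, 0.001], 0.59)]
wrist knob_grip [([0.454, -0.435, 0.086], 0.94)]
wrist stock_tri_a []
wrist stock_duo_a []
wrist stock_bolt_a []
wrist fence [([0.45, 0.071, -0.0], 0.87), ([0.376, 0.065, -0.001], 0.62), ([0.501, 0.018, -0.005], 0.37)]
wrist tri_1 [([0.491, -0.025, -0.001], 0.64), ([0.467, 0.034, -0.0], 0.49), ([0.5, 0.02, -0.003], 0.45)]
wrist duo_1 [([0.402, -0.002, 0.001], 0.52), ([0.378, 0.06, 0.001], 0.45)]
wrist scoop [([0.42, -0.158, 0.003], 0.85), ([0.553, -0.21, -0.0], 0.71)]
wrist scoop_grip [([0.377, -0.241, 0.059], 0.62)]
4.725 [-1.86131500e-01 -2.84538803e-03 -3.91565146e-01  1.18233394e+00
  9.46272757e-06  2.95648270e+00]
```

View pics/w1.png

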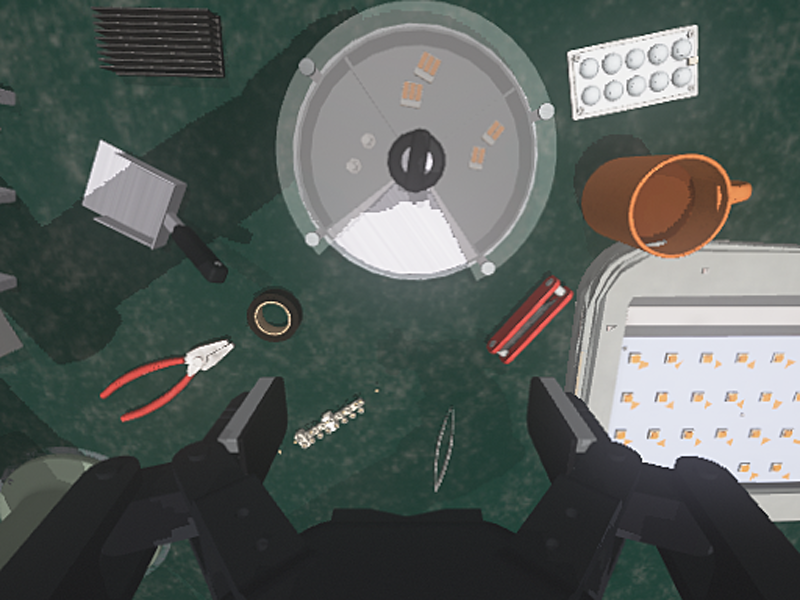

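View pics/w2.png

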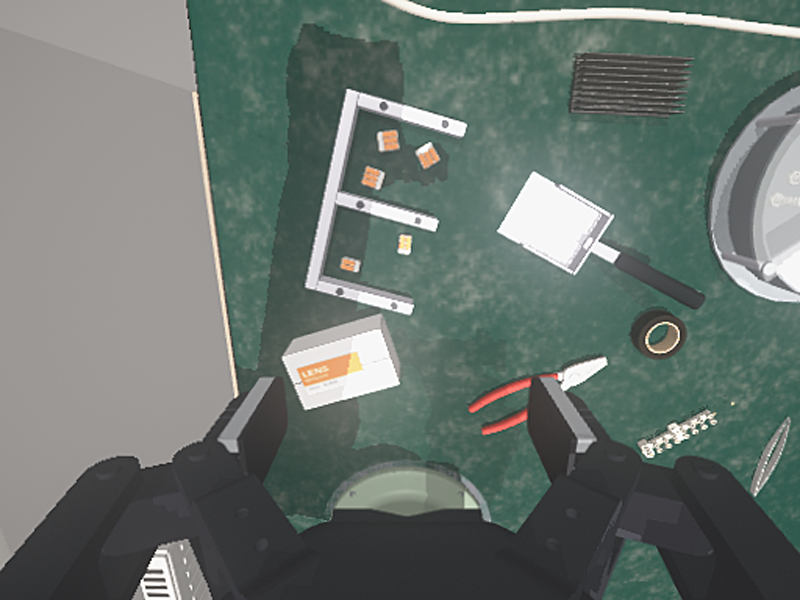

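```bash
python3 - <<'E'
from h import *
def rect(P,m):
    r=cv2.minAreaRect(P[m][:,:2].astype(np.float32)*1000); return np.round(r[0],1),np.round(r[1],1),round(r[2],1)
def pca(X):
    c=X.mean(0); w,v=np.linalg.eigh(np.cov((X-c).T)); a=v[:,-1]; return np.round(c,4),np.degrees(np.arctan2(a[1],a[0])),np.round(np.sqrt(w),4)
def box(P,x0,x1,y0,y1,z0,z1):
    return (P[...,0]>x0)&(P[...,0]<x1)&(P[...,1]>y0)&(P[...,1]<y1)&(P[...,2]>z0)&(P[...,2]<z1)
for f in ("w1","w2"):
    z=np.load(f+".npz"); P=cloud("wrist",z["d"],z["C"])
    if f=="w1":
        m=box(P,.41,.49,-.48,-.39,.098,.112); print("knob",m.sum(),pca(P[m][:,:2]),rect(P,m),np.median(P[m][:,2]))
        m=box(P,.3,.58,-.58,-.3,.058,.07); print("cover",m.sum(),rect(P,m))
        m=box(P,.3,.58,-.58,-.3,.004,.012); print("base",m.sum(),rect(P,m))
    else:
        m=box(P,.33,.58,-.05,.12,.019,.03); m=cv2.erode(m.astype(np.uint8),np.ones((2,2)))>0
        print("fence",m.sum(),rect(P,m),np.median(P[m][:,2]))
    m=box(P,.3,.42,-.3,-.19,.045,.11); print("handle",m.sum(),pca(P[m]),rect(P,m))
    m=box(P,.36,.5,-.24,-.1,.008,.035); print("walls",m.sum(),rect(P,m))
E
```

```text
knob 468 (array([ 0.4511, -0.4378]), np.float64(170.38358020924198), array([0.004 , 0.0126])) (array([ 450.7, -437.8]), array([14.1, 44.8]), 80.3) 0.10413599833970447
cover 21180 (array([ 460.8, -438.9]), array([233.5, 214.1]), 80.9)
base 291 (array([ 424.1, -441. ]), array([279.4, 250.3]), 89.5)
handle 588 (array([ 0.3743, -0.2493,  0.0742]), np.float64(-119.76047300746144), array([0.0032, 0.0051, 0.0244])) (array([ 374.4, -244.2]), array([69.9, 16.1]), 61.3)
walls 672 (array([ 409.9, -175.5]), array([88.5, 72.4]), 62.1)
fence 2238 (array([435.5,  24.7]), array([114.9, 197.7]), 74.6) 0.024816946289606873
handle 665 (array([ 0.3743, -0.2413,  0.0718]), np.float64(-118.46864833522864), array([0.0016, 0.0046, 0.0228])) (array([ 375. , -240.5]), array([67.3, 16.6]), 61.6)
walls 513 (array([ 411.4, -172.6]), array([81.5, 71.2]), 62.0)
```

```bash
cat >> h.py <<'E'
ST=np.array([0.451,-0.438]); SY=np.radians(-9.6)
FO=np.array([0.448,0.0695]); FY=np.radians(74.6)
def turn(frm,to,z=0.089):
    """grip the knob with the drum at frm and turn it to `to` (deg ccw)"""
    sg=-1  # j6 sense: tool down, +j6 turns cw from above
    best=None
    for h in (0,180,-180):
        for base in (0,):
            s=solve_ik([*ST,z],q(down(SY+np.radians(frm+h))))
            if s is None: continue
            for k in (-2*np.pi,0,2*np.pi):
                a=s[5]+k; b=a+sg*np.radians(to-frm); m=max(abs(a),abs(b))
                if best is None or m<best[0]: best=(m,h,[*s[:5],a],b)
    print("j6",best[2][5],best[3])
    assert best[0]<3.1
    s=solve_ik([*ST,z+0.06],q(down(SY+np.radians(frm+best[1])))); 
    up=[*s[:5],s[5]+2*np.pi*round((best[2][5]-s[5])/2/np.pi)]
    goto_joints(up); set_gripper(0.5); move_linear([*ST,z],0.1)
    set_gripper(0.0,60); 
    g=get_gripper_width(); r0=rot(get_tool_rot())
    j=list(get_joint_positions()); j[5]=best[3]; goto_joints(j)
    d=(rot(get_tool_rot())*r0.inv()).as_rotvec(); print("width",g,"turned",np.degrees(d),"F",get_ft_force())
    set_gripper(0.5); move_linear([*ST,z+0.08],0.2)
E
python3 - <<'E'
from h import *
turn(0,-90)
move_pose([0.37,-0.43,0.30],q(down(0)))
p,d,C=wrist(); cv2.imwrite("pics/w3.png",cv2.resize(p[:,:,::-1],(800,600)))
P=cloud("wrist",d,C); m=(np.abs(P[...,:2]-ST).max(-1)<.045)&(P[...,2]>.098)&(P[...,2]<.112)
print(cv2.minAreaRect(P[m][:,:2].astype(np.float32)*1000)); print(get_clock(),get_ft_force())
E
```

```text
j6 -0.720563232602053 0.8502330941928435
width 0.2324454200360822 turned [-1.12852657e-02 -3.10183093e-02 -8.99927475e+01] F [-5.47012818 -3.00041102 -0.43931528]
((451.1694641113281, -437.9715576171875), (45.634620666503906, 14.059359550476074), 80.75151062011719)
12.9167 [ 0.26707998 -0.5812965  -0.21551959]
```

View pics/w3.png

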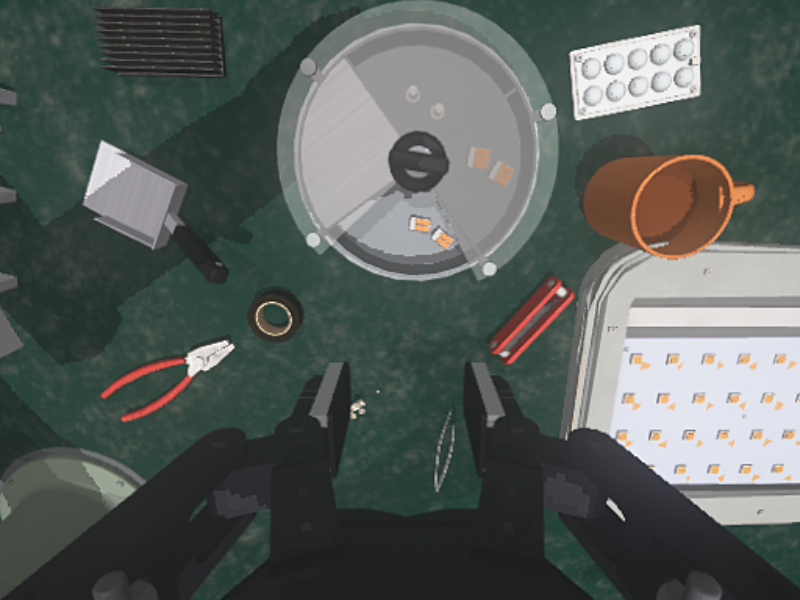

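```bash
cat >> h.py <<'E'
G=np.array([-.094,0,.0617]); NOSE=np.array([.05,0,0])
A=np.radians(20); FLIP=0
def tool(nose,yaw,pitch,a=None,flip=None):
    """TCP pose for the scoop's nose at `nose`, yaw, pitch (nose down +), degrees for pitch"""
    a=A if a is None else a; flip=FLIP if flip is None else flip
    S=R.from_euler('z',yaw)*R.from_euler('y',np.radians(pitch))
    T=S*R.from_euler('y',-a)*R.from_euler('z',flip*np.pi)*R.from_euler('x',np.pi)
    p=np.asarray(nose)+S.apply(G-NOSE)+0.008*T.as_matrix()[:,2]
    return p,q(T)
def fn(x,y,z): c,s=np.cos(FY),np.sin(FY); return np.array([FO[0]+c*x-s*y,FO[1]+s*x+c*y,z])
def sn(x,y,z): c,s=np.cos(SY),np.sin(SY); return np.array([ST[0]+c*x-s*y,ST[1]+s*x+c*y,z])
def go(nose,yaw,pitch,speed=.15,uf=None):
    p,w=tool(nose,yaw,pitch); return move_linear(p,speed,rotation=w,until_force=uf)
SC0=(np.array([.420,-.159]),np.radians(61.7))
E
python3 - <<'E'
from h import *
n0=np.r_[SC0[0]+.05*np.array([np.cos(SC0[1]),np.sin(SC0[1])]),0]
for a in (0,10,20,30,40):
  for f in (0,1):
    o=[]
    for n,y,p in [(n0,SC0[1],0),(fn(-.13,.047,.0),FY,1),(fn(0,.047,0),FY,1),(fn(0,-.047,0),FY,1),(fn(-.003,.047,.1),FY,-15),(fn(-.003,-.047,.1),FY,-15),(sn(-.1,0,.13),SY,-12),(sn(-.06,0,.06),SY,55),(sn(-.06,0,.06),SY,65)]:
        t=tool(n,y,p,np.radians(a),f); s=solve_ik(*t); o.append(None if s is None else np.round(s,1).tolist())
    print(a,f,[x is not None for x in o]); 
    if a in(20,30): print(o)
E
```

```text
0 0 [True, True, True, True, True, True, True, True, False]
0 1 [True, True, True, True, True, True, True, True, False]
10 0 [True, True, True, True, True, True, True, True, True]
10 1 [True, True, True, True, True, True, True, True, True]
20 0 [True, True, True, True, True, True, True, True, True]
[[-0.9, 0.5, -0.6, 0.6, 0.3, 1.1], [-0.9, 0.4, -0.7, 0.6, 0.3, 0.9], [-0.6, 0.3, -0.9, 0.5, 0.3, 1.2], [-0.5, 0.4, -0.6, 0.6, 0.3, 1.3], [-0.8, 0.3, -0.7, 0.8, 0.5, 0.9], [-0.7, 0.5, -0.5, 0.9, 0.5, 1.0], [-1.6, 0.2, -0.8, 0.5, 0.6, 1.7], [-0.8, 0.8, 0.3, 1.6, -0.4, 2.6], [-0.8, 1.0, 0.6, 1.9, -0.4, 2.7]]
20 1 [True, True, True, True, True, True, True, True, True]
[[-0.9, 0.5, -0.6, 0.6, 0.3, -2.0], [-0.9, 0.4, -0.7, 0.6, 0.3, -2.2], [-0.6, 0.3, -0.9, 0.5, 0.3, -1.9], [-0.5, 0.4, -0.6, 0.6, 0.3, -1.9], [-0.8, 0.3, -0.7, 0.8, 0.5, -2.2], [-0.7, 0.5, -0.5, 0.9, 0.5, -2.1], [-1.6, 0.2, -0.8, 0.5, 0.6, -1.4], [-0.8, 0.8, 0.3, 1.6, -0.4, -0.6], [-0.8, 1.0, 0.6, 1.9, -0.4, -0.4]]
30 0 [True, True, True, True, True, True, True, True, True]
[[-1.0, 0.5, -0.6, 0.8, 0.4, 1.0], [-1.0, 0.5, -0.7, 0.8, 0.4, 0.8], [-0.7, 0.4, -0.8, 0.6, 0.5, 1.1], [-0.6, 0.5, -0.6, 0.7, 0.5, 1.2], [-0.9, 0.5, -0.7, 0.9, 0.6, 0.8], [-0.8, 0.6, -0.5, 1.0, 0.7, 0.9], [-1.7, 0.2, -0.9, 0.5, 0.7, 1.6], [-0.9, 0.6, 0.1, 1.4, -0.3, 2.5], [-0.8, 0.8, 0.4, 1.7, -0.3, 2.6]]
30 1 [True, True, True, True, True, True, True, True, True]
[[-1.0, 0.5, -0.6, 0.8, 0.4, -2.2], [-1.0, 0.5, -0.7, 0.8, 0.4, -2.4], [-0.7, 0.4, -0.8, 0.6, 0.5, -2.1], [-0.6, 0.5, -0.6, 0.7, 0.5, -2.0], [-0.9, 0.5, -0.7, 0.9, 0.6, -2.4], [-0.8, 0.6, -0.5, 1.0, 0.7, -2.2], [-1.7, 0.2, -0.9, 0.5, 0.7, -1.6], [-0.9, 0.6, 0.1, 1.4, -0.3, -0.6], [-0.8, 0.8, 0.4, 1.7, -0.3, -0.5]]
40 0 [True, True, True, True, True, True, True, True, True]
40 1 [True, True, True, True, True, True, True, True, True]
```

```bash
sed -i 's/^A=np.radians(20)/A=np.radians(30)/' h.py; cat >> h.py <<'E'
def grab(origin,yaw):
    n=np.r_[origin+.05*np.array([np.cos(yaw),np.sin(yaw)]),0]
    p,w=tool(n,yaw,0); back=-rot(w).as_matrix()[:,2]*.09
    move_pose(p+back,w); set_gripper(0.55); move_linear(p,.12); set_gripper(0.0,110)
    print("grip width",get_gripper_width(),"finger",get_finger_force()); return n
E
python3 - <<'E'
from h import *
camera("top"); marks("top","scoop","scoop_grip")
n=grab(*SC0); go(n+[0,0,.05],SC0[1],0)
camera("scene"); marks("scene","scoop","scoop_grip"); print("want origin",SC0[0],.05)
go(fn(-.125,.047,.05),FY,0,.2)
p,d=camera("top"); cv2.imwrite("pics/t4.png",cv2.resize(p[120:260,80:360,::-1],(800,400),interpolation=cv2.INTER_CUBIC))
marks("top","scoop","scoop_grip","duo_1"); print("want",fn(-.175,.047,.05),get_clock(),get_ft_force())
E
```

```text
top scoop [([0.419, -0.16, 0.0], 0.79), ([0.394, -0.442, 0.013], 0.4), ([0.373, -0.239, 0.062], 0.21)]
top scoop_grip [([0.373, -0.24, 0.062], 0.98)]
grip width 0.1761343053205247 finger 53.555864095687866
scene scoop [([0.421, -0.162, 0.048], 0.75), ([0.374, 0.062, -0.0], 0.33)]
scene scoop_grip [([0.381, -0.24, 0.109], 0.75)]
want origin [ 0.42  -0.159] 0.05
top scoop [([0.356, -0.088, 0.047], 0.94)]
top scoop_grip [([0.33, -0.172, 0.109], 0.67), ([0.454, -0.438, 0.09], 0.17)]
top duo_1 [([0.408, 0.074, 0.003], 0.55), ([0.401, 0.001, -0.0], 0.46)]
want [ 0.3562152  -0.08673556  0.05      ] 17.0917 [-0.51780758 -0.04415055 -2.75349658]
```

View pics/t4.png

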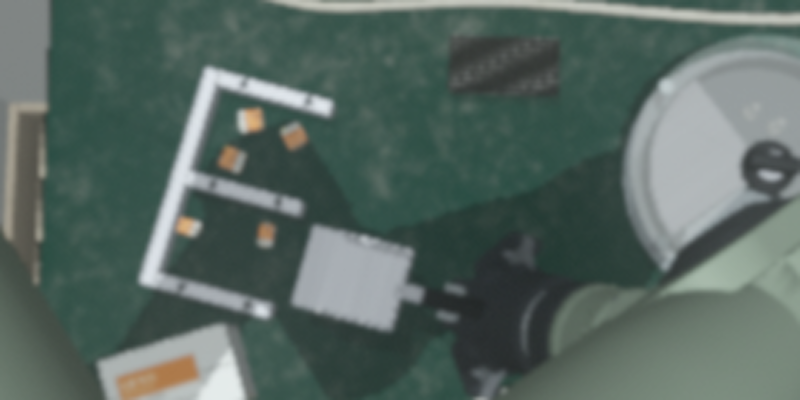

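```bash
cat >> h.py <<'E'
def nosepos():
    """where the nose is if the grasp is as planned"""
    T=rot(get_tool_rot()); S=T*(R.from_euler('y',-A)*R.from_euler('z',FLIP*np.pi)*R.from_euler('x',np.pi)).inv()
    return np.array(get_position())-.008*T.as_matrix()[:,2]-S.apply(G-NOSE)
def push(y,dy=0):
    go(fn(-.115,y,.012),FY,1.5,.12)
    print("down",go(fn(-.115,y,-.006),FY,1.5,.03,3),nosepos()[2]); z=nosepos()[2]
    print("pushed",go(fn(.010,y+dy,z),FY,1.5,.06,15),get_ft_force())
    n=nosepos(); c,s=np.cos(FY),np.sin(FY); v=n[:2]-FO; print("nose in fence",c*v[0]+s*v[1],-s*v[0]+c*v[1],n[2]); return n
def lift(n):
    b=np.array([np.cos(FY),np.sin(FY),0])
    go(n-.002*b+[0,0,.028],FY,-14,.05); go(n-.004*b+[0,0,.08],FY,-18,.08)
def pic(cam,f,sl):
    p,d=camera(cam); a=p[sl][:,:,::-1]; s=min(800/a.shape[1],600/a.shape[0]); cv2.imwrite(f"pics/{f}.png",cv2.resize(a,None,fx=s,fy=s,interpolation=cv2.INTER_CUBIC))
E
python3 - <<'E'
from h import *
n=push(.047); pic("top","t5a",np.s_[120:260,80:360]); lift(n)
pic("top","t5",np.s_[120:260,80:360]); marks("top","duo_1","scoop"); print(get_clock(),get_gripper_width(),get_ft_force())
E
```

```text
down True -0.0006163149108170812
pushed True [-1.91981608 -3.93306399  6.45525275]
nose in fence 0.0011783363224822513 0.04684922121376445 -0.0010158854582341392
top duo_1 [([0.45, -0.433, -0.003], 0.42)]
top scoop [([0.381, -0.46, 0.008], 0.71)]
21.1167 0.1700840374392663 [ 0.36241306  1.19595809 -2.3180871 ]
```

View pics/t5.png

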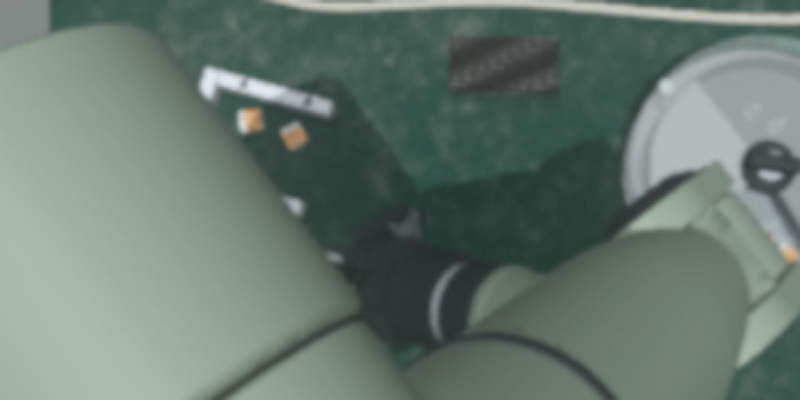

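```bash
python3 - <<'E'
from h import *
go(fn(-.20,.03,.12),FY,-18,.2)
p,d=camera("top"); a=p[100:280,80:320,::-1]; a=cv2.resize(a,(800,600),interpolation=cv2.INTER_CUBIC)
marks("top","duo_1","scoop")
p,d=camera("scene"); b=cv2.resize(p[130:300,130:300,::-1],(450,450),interpolation=cv2.INTER_CUBIC)
marks("scene","duo_1")
cv2.imwrite("pics/t6.png",np.hstack([cv2.resize(a,(349,262)),cv2.resize(b,(262,262))])); cv2.imwrite("pics/t6.png",cv2.resize(np.hstack([cv2.resize(a,(450,450)),b]),(800,400)))
E
```

```text
top duo_1 []
top scoop [([0.47, 0.036, -0.0], 0.56)]
scene duo_1 [([0.366, -0.134, 0.083], 0.5), ([0.38, -0.142, 0.085], 0.39)]
```

View pics/t6.png

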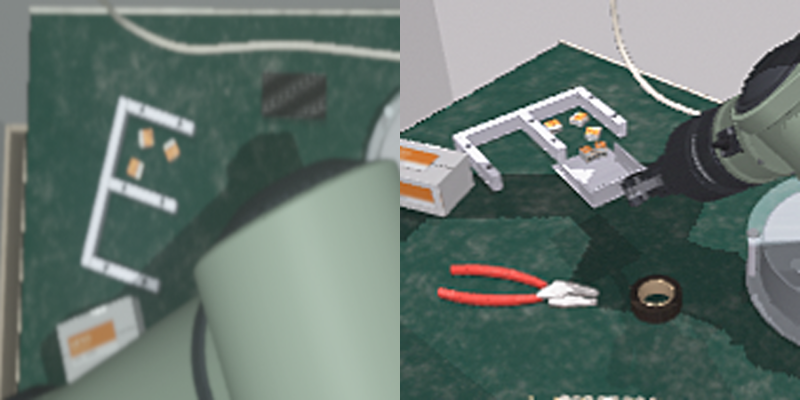

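```bash
cat >> h.py <<'E'
def dump():
    go(sn(-.20,.08,.17),SY+.5,-18,.2)
    go(sn(-.078,0,.13),SY,-12,.15)
    go(sn(-.078,0,.085),SY,0,.1)
    go(sn(-.075,0,.064),SY,50,.12)
    go(sn(-.075,0,.064),SY,64,.06); wait(.4); print("F",get_ft_force(),get_clock())
E
python3 - <<'E'
from h import *
dump()
p,d=camera("scene"); cv2.imwrite("pics/s7.png",cv2.resize(p[130:330,200:400,::-1],(600,600),interpolation=cv2.INTER_CUBIC)); marks("scene","duo_1","stock_duo_a")
camera("top"); marks("top","duo_1","stock_duo_a")
E
```

```text
F [-0.34242142 -0.11037402 -1.69426274] 27.5583
scene duo_1 [([0.468, 0.035, 0.003], 0.55)]
scene stock_duo_a [([0.395, -0.446, 0.016], 0.51)]
top duo_1 []
top stock_duo_a []
```

View pics/s7.png

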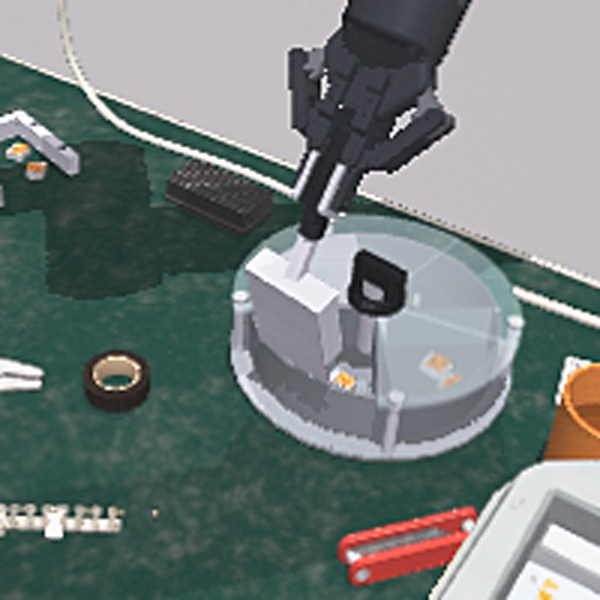

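```bash
cat >> h.py <<'E'
def undump():
    go(sn(-.085,0,.12),SY,60,.12); go(sn(-.14,.04,.16),SY+.3,0,.2)
def release():
    set_gripper(0.55); p=np.array(get_position()); move_linear(p-.09*rot(get_tool_rot()).as_matrix()[:,2],.15)
def putdown():
    o,y=SC0; n=np.r_[o+.05*np.array([np.cos(y),np.sin(y)]),0]
    go(n+[0,0,.05],y,0,.2); print("touch",go(n+[0,0,-.008],y,0,.04,4),nosepos()); release()
def storeview(f):
    move_pose([0.37,-0.43,0.30],q(down(0)))
    p,d,C=wrist(); a=p[0:200,150:400,::-1]; cv2.imwrite(f"pics/{f}.png",cv2.resize(a,(750,600),interpolation=cv2.INTER_CUBIC)); print(get_clock())
    P=cloud("wrist",d,C); m=(np.abs(P[...,:2]-ST).max(-1)<.045)&(P[...,2]>.098)&(P[...,2]<.112); print("knob",cv2.minAreaRect(P[m][:,:2].astype(np.float32)*1000))
E
python3 - <<'E'
from h import *
undump(); putdown(); storeview("w8"); marks("wrist","duo_1","stock_duo_a","scoop","scoop_grip")
E
```

```text
touch True [ 0.44428343 -0.11424444  0.02406265]
34.5833
knob ((451.2026062011719, -437.90765380859375), (46.012569427490234, 14.035520553588867), 82.17874145507812)
wrist duo_1 [([0.361, -0.47, 0.021], 0.61), ([0.369, -0.433, 0.022], 0.38)]
wrist stock_duo_a [([0.396, -0.442, 0.012], 0.55), ([0.38, -0.465, 0.015], 0.51)]
wrist scoop [([0.414, -0.161, 0.0], 0.97)]
wrist scoop_grip [([0.371, -0.246, 0.06], 0.9)]
```

View pics/w8.png

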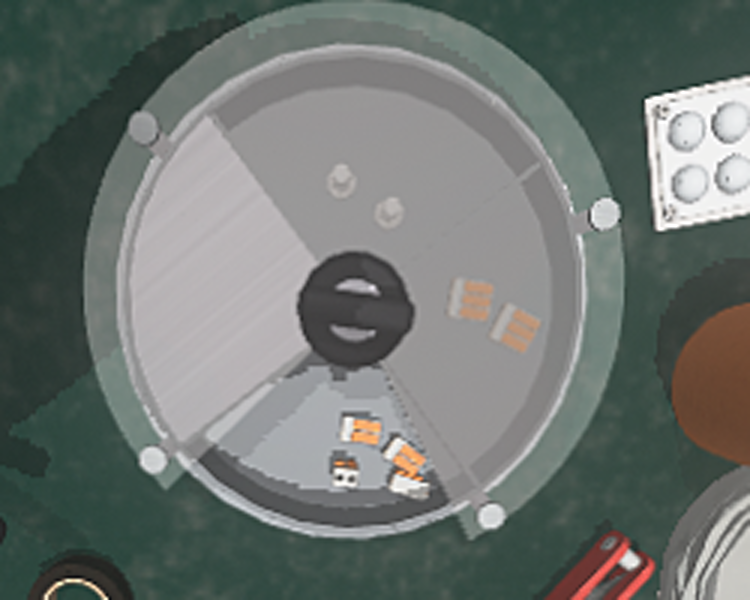

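```bash
python3 - <<'E'
from h import *
turn(-90,-180)
storeview("w9")
move_pose([0.40,-0.08,0.32],q(down(0)))
p,d,C=wrist(); P=cloud("wrist",d,C); cv2.imwrite("pics/w10.png",cv2.resize(p[0:250,130:512,::-1],(800,524)))
def box(x0,x1,y0,y1,z0,z1): return (P[...,0]>x0)&(P[...,0]<x1)&(P[...,1]>y0)&(P[...,1]<y1)&(P[...,2]>z0)&(P[...,2]<z1)
for nm,m in (("handle",box(.3,.42,-.32,-.19,.045,.11)),("walls",box(.36,.5,-.24,-.09,.008,.035))): print(nm,m.sum(),cv2.minAreaRect(P[m][:,:2].astype(np.float32)*1000))
marks("wrist","tri_1","duo_1","scoop","scoop_grip","heatsink"); print(get_clock())
E
```

```text
j6 -2.291359559396949 -0.7205632326020526
width 0.23549765065136438 turned [-3.43674462e-02 -4.16896731e-02 -8.99549950e+01] F [-2.83172624  3.37611213  2.04283787]
44.5667
knob ((450.62750244140625, -437.7764587402344), (14.01132583618164, 45.080875396728516), 82.40028381347656)
handle 627 ((370.8509521484375, -249.0309295654297), (71.32142639160156, 16.04151153564453), 61.737022399902344)
walls 439 ((408.0343933105469, -181.22219848632812), (84.79618072509766, 69.96175384521484), 61.54547119140625)
wrist tri_1 [([0.499, 0.017, -0.004], 0.66), ([0.489, -0.025, 0.001], 0.48), ([0.466, 0.036, -0.0], 0.45)]
wrist duo_1 []
wrist scoop [([0.415, -0.162, 0.0], 0.65)]
wrist scoop_grip [([0.371, -0.247, 0.058], 0.78)]
wrist heatsink [([0.5, 0.019, -0.004], 0.55), ([0.467, 0.035, -0.0], 0.41)]
46.1917
```

View pics/w10.png

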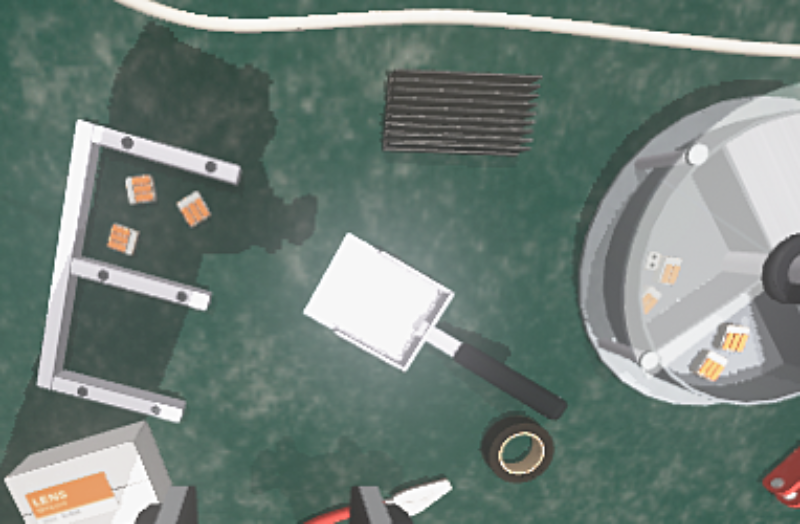

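```bash
python3 - <<'E'
from h import *
o=np.array([.4165,-.165]); y=np.radians(61.6)
n=grab(o,y); go(n+[0,0,.05],y,0)
camera("scene"); marks("scene","scoop"); print("want",o)
go(fn(-.125,-.047,.05),FY,0,.2)
camera("top"); marks("top","scoop","tri_1"); print("want",fn(-.175,-.047,.05))
n=push(-.047); lift(n)
go(fn(-.20,-.03,.12),FY,-20,.2)
p,d=camera("top"); a=cv2.resize(p[100:280,80:320,::-1],(450,450),interpolation=cv2.INTER_CUBIC)
p,d=camera("scene"); b=cv2.resize(p[130:300,130:300,::-1],(450,450),interpolation=cv2.INTER_CUBIC)
marks("scene","tri_1"); cv2.imwrite("pics/t11.png",cv2.resize(np.hstack([a,b]),(800,400))); print(get_clock())
E
```

```text
grip width 0.17378753153253823 finger 107.05033421516418
scene scoop [([0.419, -0.165, 0.047], 0.76)]
want [ 0.4165 -0.165 ]
top scoop [([0.488, -0.019, 0.005], 0.74), ([0.448, -0.111, 0.048], 0.63)]
top tri_1 [([0.467, 0.037, -0.0], 0.57), ([0.491, -0.023, 0.003], 0.54), ([0.501, 0.017, -0.0], 0.48)]
want [ 0.44684016 -0.11169783  0.05      ]
down True -0.0006034103628865667
pushed True [-3.2149617  -3.38932302  5.44831852]
nose in fence 0.0015404794504752118 -0.04715362535368379 -0.000918860875910324
scene tri_1 [([0.393, -0.442, 0.019], 0.62), ([0.405, -0.135, 0.102], 0.49), ([0.441, -0.15, 0.102], 0.49), ([0.423, -0.165, 0.095], 0.47), ([0.411, -0.178, 0.089], 0.42)]
55.7167
```

View pics/t11.png

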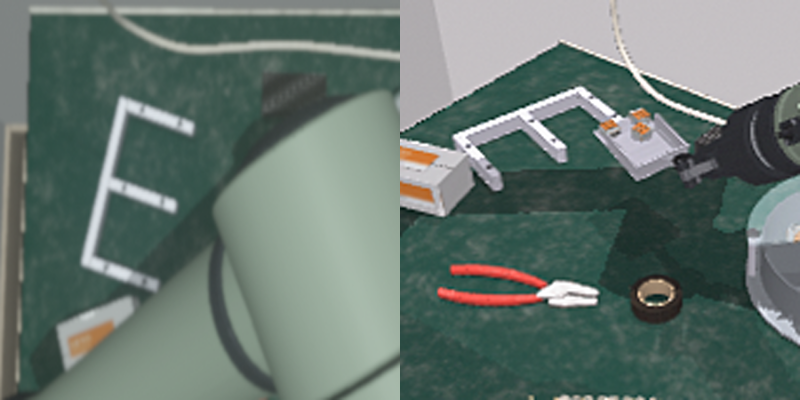

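```bash
python3 - <<'E'
from h import *
for t in (-38,-33,-28):
    try: go(fn(-.20,-.03,.14),FY,t,.06); print("tilt",t); break
    except PlanningError: pass
go(fn(-.20,-.03,.14),FY,-20,.06)
p,d=camera("scene"); cv2.imwrite("pics/t12.png",cv2.resize(p[130:300,130:300,::-1],(450,450),interpolation=cv2.INTER_CUBIC))
marks("scene","tri_1"); print(get_gripper_width())
E
```

```text
tilt -38
scene tri_1 [([0.413, -0.205, 0.107], 0.58), ([0.402, -0.136, 0.123], 0.49), ([0.445, -0.151, 0.125], 0.46)]
0.1720211030139365
```

View pics/t12.png

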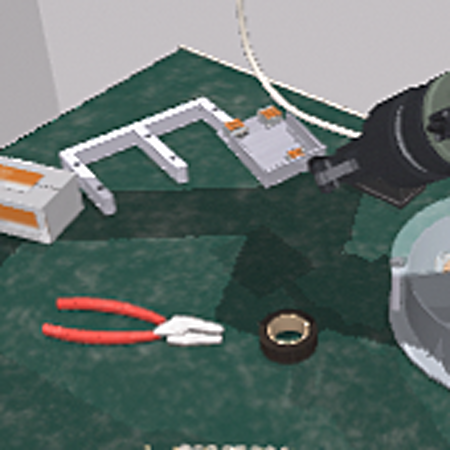

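```bash
python3 - <<'E'
from h import *
go(sn(-.20,.08,.18),SY+.5,-22,.13)
go(sn(-.078,0,.13),SY,-18,.1)
marks_=camera("scene"); marks("scene","tri_1")
go(sn(-.078,0,.082),SY,0,.08)
go(sn(-.075,0,.062),SY,50,.1); go(sn(-.075,0,.062),SY,64,.06); wait(.4)
pic("scene","s13",np.s_[130:330,200:400]); print(get_ft_force(),get_clock())
E
```

```text
scene tri_1 [([0.357, -0.445, 0.114], 0.65), ([0.365, -0.402, 0.116], 0.54), ([0.292, -0.424, 0.098], 0.37)]
[ 0.71843519  0.40147047 -1.99562567] 64.0167
```

View pics/s13.png

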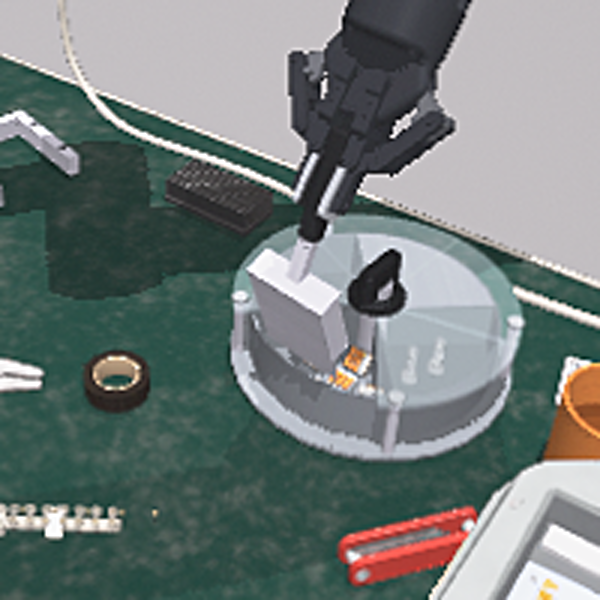

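```bash
python3 - <<'E'
from h import *
undump()
go(fn(-.13,-.047,.06),FY,0,.2)
p,d=camera("scene"); cv2.imwrite("pics/s14.png",cv2.resize(p[130:300,130:300,::-1],(500,500),interpolation=cv2.INTER_CUBIC)); marks("scene","scoop","tri_1","scoop_grip"); camera("top"); marks("top","scoop","scoop_grip")
print("want",fn(-.18,-.047,.06),nosepos(),get_gripper_width(),get_ft_force(),get_clock())
E
```

```text
scene scoop [([0.445, -0.125, 0.044], 0.56)]
scene tri_1 [([0.423, -0.44, 0.022], 0.57), ([0.41, -0.411, 0.027], 0.42)]
scene scoop_grip [([0.422, -0.2, 0.119], 0.94)]
top scoop [([0.445, -0.124, 0.05], 0.72)]
top scoop_grip [([0.417, -0.205, 0.123], 0.69)]
want [ 0.44551238 -0.11651831  0.06      ] [ 0.45874433 -0.0686643   0.06012732] 0.16976047980776712 [-0.17444047  0.29862018 -1.64177987] 68.2167
```

View pics/s14.png

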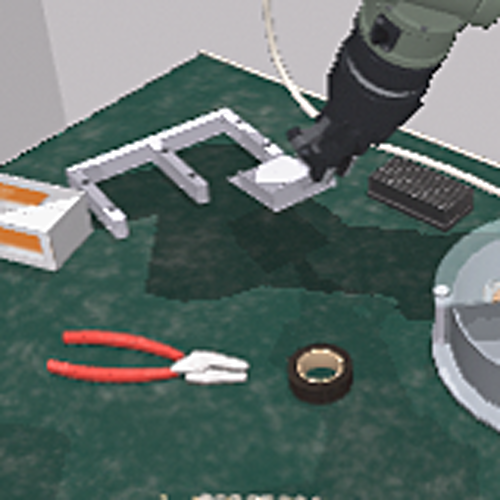

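```bash
python3 - <<'E'
import h; from h import *
h.A=A+np.radians(7.5)
go(fn(-.13,-.047,.03),FY,0,.1)
print(go(fn(-.12,-.047,-.006),FY,0,.03,3),nosepos())
z=nosepos()[2]
print(go(fn(-.012,-.047,z+.0005),FY,0,.08,12),nosepos(),fn(-.012,-.047,0))
print(go(fn(-.012,-.047,z-.006),FY,0,.02,6),nosepos()); release()
print(get_clock())
move_pose([0.37,-0.43,0.30],q(down(0)))
p,d,C=wrist(); a=p[0:200,150:400,::-1]; a=cv2.resize(a,(500,400),interpolation=cv2.INTER_CUBIC)
p,d=camera("scene"); b=cv2.resize(p[150:270,150:270,::-1],(300,300),interpolation=cv2.INTER_CUBIC); b=cv2.copyMakeBorder(b,0,100,0,0,cv2.BORDER_CONSTANT)
cv2.imwrite("pics/m15.png",np.hstack([a,b])); camera("top"); marks("top","scoop","scoop_grip"); print("fence origin for scoop",fn(-.062,-.047,0))
E
```

```text
True [ 0.46120308 -0.05922706 -0.00155396]
False [ 0.49021165  0.0450062  -0.00122167] [0.49012581 0.04544972 0.        ]
True [ 0.49075365  0.04526475 -0.00152321]
72.55
top scoop [([0.478, -0.003, 0.0], 0.74)]
top scoop_grip [([0.454, -0.086, 0.06], 0.78)]
fence origin for scoop [ 0.476848   -0.00275505  0.        ]
```

View pics/m15.png

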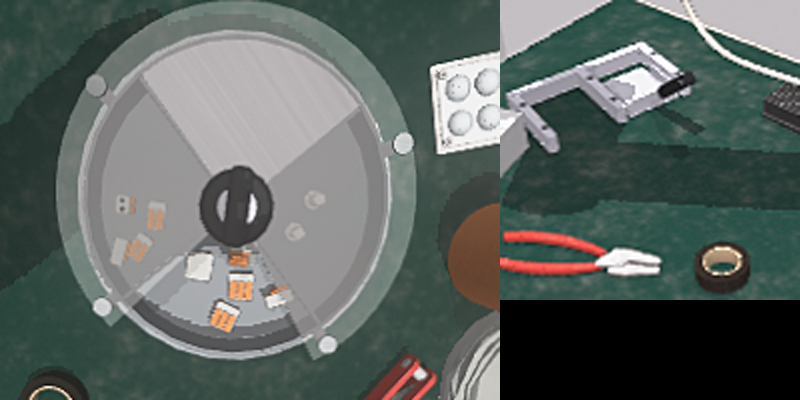

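```bash
python3 - <<'E'
from h import *
turn(-180,0)
move_pose([0.37,-0.43,0.30],q(down(0)))
p,d,C=wrist(); a=cv2.resize(p[0:200,150:400,::-1],(500,400),interpolation=cv2.INTER_CUBIC)
move_pose([0.40,-0.12,0.36],q(down(0)))
p,d,C=wrist(); b=cv2.resize(p[30:230,130:280,::-1],(300,400),interpolation=cv2.INTER_CUBIC)
cv2.imwrite("pics/m16.png",np.hstack([a,b])); print(get_clock())
E
```

```text
j6 2.4210294209877405 -0.7205632326020526
width 0.2323818125589041 turned [4.47313132e-02 8.68467250e-02 1.79964419e+02] F [-5.31688364  2.12528416  2.97465623]
83.425
```

View pics/m16.png

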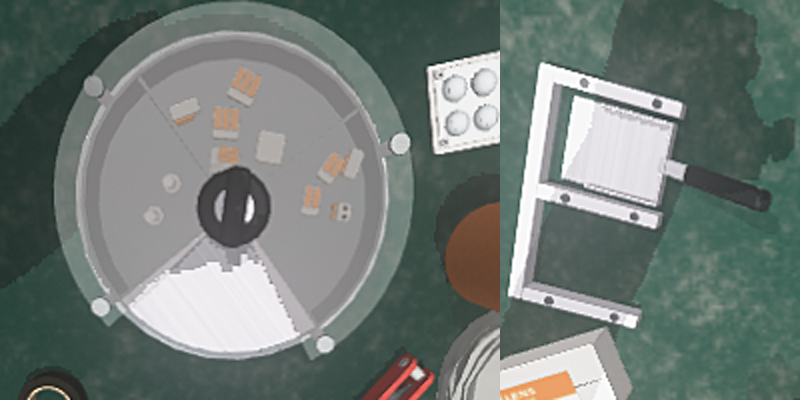

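```bash
python3 -c "
from cell import *
print(close_job())"
```

```text
the job is handed in; nothing more can be done
None
```

The job is handed in at about 83 s of the 210 s allowed. The last pictures showed three tri and two duo connectors in with their own kinds, the empty scoop flat in the tri bay, and the blank sector closing the window. I planned no contact with the heat sink or tape roll and saw no sign that either had moved.

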